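# Vent the line and clamp the column cartridge with the cam lever

## Robot

A 6-joint arm with a two-finger parallel gripper is mounted at the origin on the work surface. World frame = base frame: x ahead of the robot, y to its left, z up, the work surface at z = 0. Lengths are in m, angles in rad, forces in N, time in s.
With the tool pointing down it reaches from about 0.25 to 0.725 m from the base axis. Payload 4 kg.
Tool frame: the origin (TCP) lies between the finger pads; the fingertips stand 8 mm ahead of it and the grasp point (between the pads) lies 11 mm behind it (bot.tip_reach is the distance from the TCP to the fingertips, in m); z points along the fingers, y is the line along which they close (so a half turn about z gives the same grasp; the last joint's range is limited). The gripper opens to 85 mm and grips with 20 to 120 N. Pads are 22 mm wide; open, the fingers measure 114 mm over their backs; the gripper's body (76 mm by 85 mm) begins 54 mm behind the grasp point. The pads swing forward as they close: fully open they stand 13 mm farther back than shut.
Start: joints at [-1.302, 0.241, 0.005, 1.335, 0, 1.571], TCP at [0.133, -0.482, 0.239] pointing down, gripper open.
Joint ranges: [-2.72, 2.72], [-1.05, 1.87], [-1.09, 1.28], [-1.99, 2.15], [-1.42, 1.44], [-3.14, 3.14]. Speed limits (rad/s): [2.79, 2.79, 3.14, 3.14, 3.14, 3.14].

## Interface

Orientations are given as a unit quaternion [x, y, z, w].
In Python, from workcell import bot gives the robot as it stands.
- The arm moves only by the tool move_arm, never from a script. Its argument "deltas" is a list of rows, each a list of 7 numbers: the opening, from 0 (shut) to 1 (fully open), then the shift along the tool's x, y, z in mm, then the turn, a rotation vector about the tool's x, y, z in degrees. In form: [[gripper, tx, ty, tz, ax, ay, az], ...]. A call has 1 to 10 rows; each row shifts and turns the commanded pose from where the row before left it, along the tool's axes as they then stand; what a row does not reach is not made up. A row lasts 1/12 s, in which the tool goes at most 41.7 mm and 7.16 degrees, less where a joint would pass 70% of its speed; a pose out of reach is approached as far as the arm can. A call is refused whole if a number of a shift passes 41.7 or a number of a turn 7.16, either way. A call with a gripper value outside its range is refused whole. The fingers move at their own pace and stop on an object; the grip force is fixed at half the most. Time passes only in rows, so rows that do not move let the fingers close. It gives the time, the measured TCP pose, the force, the opening and the grip force at its end, in the units of the state.
- bot.get_obs(): the state, without advancing time (a new reading comes with each control period).
- bot.camera(name): name is "scene" or "top" or "wrist"; returns the picture (384x512x3 uint8, blue, green, red); there is no depth.
- bot.calibration(name): a dict with "K" (3x3 intrinsics, pixels), "position" and "orientation" of the camera in the world. Camera axes: x right, y down, z forward; pixel columns grow to the right and rows downward; lengths in m; the calibration is good to about 2 mm. A picture is of the moment at which its call begins: read the wrist's pose just before it. calibration takes no time and is no camera call; for the wrist camera it gives the pose at the moment of the call.
- bot.job_done(): hands the job in; it is judged then, once.
Trained networks look in the newest picture that a camera, given by its name, has taken for a name from the list of things; names that differ only in an ending like _2 or _b are one class to them, and where a whole thing is asked for, a point or a joint stands for the part that bears it (a point fixed in the world has none). Each returns a list of dicts, best first, with "conf" (0 to 1); they miss things now and then, are a little off and sometimes report something else, mostly with a low value. They report only what shows in the picture. A call takes as long as a camera call. They do not tell look-alikes from the thing itself.
- bot.outline_of(query, camera): "pixels" (384x512 bool, what is visible of it) and "rect" ([left, top, width, height] in pixels, round what is visible of it).
The state is a dict: "clock": time; "joint_pos": joint angles; "joint_vel": joint speeds; "tau": joint torques, N m; "eef_pos": TCP position; "tool_rot": TCP orientation; "ft_force": force on the tool from outside, world axes, zero at the start; "ft_torque": the same for the moment, N m; "grip_width": finger opening in m; "grasp_force": force on a finger pad.
Only numpy, scipy, OpenCV 4.12 (cv2) and the standard library are available. Lean on these libraries where they do the work, as an engineer would, in place of code of your own. Each camera call takes 0.05 s, during which the arm holds its last target. There are 200 camera calls.

## Task

First vent the line: press the orange spring plunger of the vent valve right down to its stop and let it come back up. Then take the blue handle of the column clamp's cam lever and swing it up until the lever stands upright, where the cam lifts highest and presses the pink cartridge against the rubber seal above it, without swinging it over past upright. The lever springs back if let go, so finish while still holding it there; leave everything else on the bench where it is.

Things in the scene. Friction and masses are not known exactly. Their poses are not given: they have to be found in the camera images.
- station: Column clamp, fixed to the bench: white base plate 160 x 195 x 15 mm. Origin on the bench; the base spans x -80..80, y -105..90 mm. z up; the lowered lever points to its -x side. The cam shaft runs along its y axis through x = 0, z = 50 mm. Bearing block at y -43..-27, x -25..25, up to z = 77 mm.
- cam_pivot (a point): Point on the cam shaft about which the lever swings, in the lever's plane: at x = 0, y = -75, z = 50 mm of the station; its axes are the station's, the lever swings in the plane of x and z.
- tower_top (a point): Centre of the top face of the cartridge tower's cross beam, at x = 0, y = 45, z = 179 mm of the station. Beam 86 mm along y, 34 along x, 14 thick, on two steel posts 68 mm apart along y; a thin seal stem in its middle ends at 197 mm (201 when clamped).
- lever_handle (a point): Handle of the cam lever: blue barrel 28 mm in diameter, 32 mm long, its axis along the station's y axis, on a 10 mm round steel bar 120 mm from shaft to barrel centre. This point is the barrel's centre; the barrel's flat ends face the station's +y and -y, with free room outside both. It turns with the lever.
- cam_lever (a joint): Lever angle (rad). 0: lower stop, lever pointing to station -x, 0.171 rad above level (handle centre x -118, z 70 mm). Grows as the handle rises. 1.40: upright, highest lift, 8 mm (handle x 0, z 170 mm); the lift falls again beyond; upper stop 2.0. Starts at 0 to 0.18. Spring and friction resist, up to 7 N at the handle; let go at the top, it springs back.
- cartridge: Column cartridge, pink with white ends, 27 mm in diameter, 70 mm tall, 50 g, standing loose and upright on the brass cam, in the grey guide sleeve of the clamp. Origin at the centre of its underside. The cam lifts it by up to 8 mm.
- seal: Spring-loaded black rubber seal disc, 28 mm in diameter, under the tower's cross beam, right above the cartridge. Origin at the centre of its underside, 142 mm above the bench (4 mm above the waiting cartridge); the lifted cartridge pushes it up some 4 mm, with about 9 N.
- vent: Vent valve, fixed to the bench: grey block 70 x 70 x 45 mm with an aluminium neck (32 mm in diameter, up to 85 mm) that carries the plunger. Origin at the centre of its underside, z up.
- plunger_top (a point): Centre of the upper face of the orange plunger head (38 mm in diameter, 14 mm thick), straight above the vent's origin, 125 mm above the bench when up, 110 mm when on its stop; it moves with the plunger.
- plunger (a joint): How far the plunger is pressed down (m): 0 up, 0.015 on its stop. A spring pushes it back up: 2.4 N at the top, 7 N at the stop.
- beaker: Bystander, leave alone: white plastic beaker, 90 mm across, 110 tall. Origin at the centre of its underside.
- reagent: Bystander, leave alone: amber reagent bottle with black cap, 80 mm across, 160 tall. Origin at the centre of its underside.
- wash: Bystander, leave alone: clear bottle with blue cap, 66 mm across, 150 tall. Origin at the centre of its underside.
- rack: Bystander, leave alone: green tube rack block, 80 x 160 x 50 mm. Origin at the centre of its underside.
- timer: Bystander, leave alone: small white bench timer, 50 x 70 x 20 mm. Origin at the centre of its underside.
- tape: Bystander, leave alone: yellow roll of tape lying flat, 90 mm across, 24 tall. Origin at the centre of its underside.
- tipbox: Bystander, leave alone: blue pipette tip box with clear lid, 80 x 120 x 64 mm. Origin at the centre of its underside.
Mind the look-alikes: they are no part of the job. What is shaped like the vent but red is not meant.

How it is judged:
On the way, in this order (a step that is already met when the one before it is completed fails the run):
1. the vent plunger is pressed down to its stop (value of joint plunger above 0.013 m), for 0.1 s.
2. the plunger is back up, and the fingers hold the cam lever upright with the cartridge pressed on the seal (value of joint cam_lever between 1.23 and 1.57 rad and contact force between cartridge and seal above 2 N and contact force between the fingers and cam_lever above 0.5 N and value of joint plunger below 0.004 m), for 0.3 s.
At the end, for the whole second after the job is handed in: The fingers still hold the lever handle (more than 0.5 N) with the lever within 0.17 rad of upright (joint 1.23 to 1.57), the cartridge stands upright under the seal and presses on it with more than 2 N, and the plunger is back up (within 4 mm) (all of step 2 and horizontal distance between cartridge and seal below 0.007 m and angle between cartridge's own z axis and vertical below 0.12 rad); the arm keeps its last pose, push and grip.
It fails at once if the lever is swung over past upright (more than 0.3 rad beyond) (value of joint cam_lever above 1.7 rad).
It fails at once if the cartridge is tipped over (angle between cartridge's own z axis and vertical above 0.4 rad).
It fails at once if a bystander is pushed away (more than 40 mm) or tipped over (distance of any of beaker, reagent, wash, rack, timer, tape, tipbox from where it was at the start of the episode above 0.04 m or angle between any of beaker, reagent, wash, rack, timer, tape, tipbox's own z axis and vertical above 0.5 rad).
It also fails if it takes over 53 s, if anything falls off the work surface, if the arm or the gripper's body presses on something with over 40 N, if the wrist force passes 120 N, or if a joint passes its speed limit or range.

## Working session

There is one attempt and no reset: what is moved stays moved. The work goes in short steps, Python scripts to look and compute and a tool call to move; the robot and the scene stay as the last step left them, time stands still between calls to the robot, and variables do not carry over. Pictures are saved under pics/ and viewed, at most 10 in all, crops included, and the job is handed in when it is done.

Besides the shell and the picture viewer there is one more tool, called after ">>>" by a JSON object that holds its "op" and its "data". move_arm: Moves the arm, as the interface text tells. Its arguments: {"type":"object","properties":{"deltas":{"type":"array","items":{"type":"array","items":{"type":"number"}}}},"required":["deltas"]}

```bash
mkdir -p pics; ls; cat > h.py <<'E'
import numpy as np, cv2
from workcell import bot
from scipy.spatial.transform import Rotation as R
def shot(n,f): im=bot.camera(n); cv2.imwrite(f'pics/{f}.png',im); return im
def px(n,p):
    c=bot.calibration(n); q=R.from_quat(c['orientation']).inv().apply(np.atleast_2d(p)-np.array(c['position'])); u=q@np.array(c['K']).T; return u[:,:2]/u[:,2:]
def ray(n,uv,z):
    c=bot.calibration(n); d=R.from_quat(c['orientation']).apply(np.linalg.inv(c['K'])@[uv[0],uv[1],1]); p=np.array(c['position']); return p+d*(z-p[2])/d[2]
E
python3 - <<'E'
from h import *
ims=[shot('scene','s0'),shot('top','t0')]
for n in('scene','top'):
    print(n,np.round(bot.calibration(n)['position'],3),np.round(R.from_quat(bot.calibration(n)['orientation']).as_matrix()[:,2],2))
    for q in('station','vent','plunger_top','lever_handle','tower_top','cartridge','seal','beaker','reagent','wash','rack','timer','tape','tipbox'):
        try:
            for d in bot.outline_of(q,n)[:3]:
                ys,xs=np.nonzero(d['pixels']); print(q,round(d['conf'],2),d['rect'],round(xs.mean(),1),round(ys.mean(),1))
        except Exception as e: print(q,e)
cv2.imwrite('pics/both.png',cv2.resize(np.vstack(ims),(400*1,600)) )
print(bot.get_obs()['tool_rot'],bot.get_obs()['clock'])
E
```

```text
pics
scene [1.807 0.364 1.045] [-0.79 -0.22 -0.58]
station 0.84 [252.7, 187.9, 64.2, 61.3] 288.6 221.4
vent 0.92 [168.0, 170.6, 25.5, 34.8] 180.5 191.2
vent 0.86 [209.6, 170.4, 21.4, 34.5] 221.2 187.4
vent 0.66 [185.9, 187.3, 24.3, 37.4] 200.8 210.7
plunger_top 0.74 [225.7, 233.5, 35.0, 45.0] 242.6 256.3
plunger_top 0.59 [174.1, 168.9, 9.9, 13.4] 179.3 173.9
plunger_top 0.56 [196.6, 188.8, 9.4, 13.5] 200.3 193.9
lever_handle 0.7 [253.6, 186.2, 65.1, 62.7] 289.1 222.5
lever_handle 0.69 [262.5, 186.1, 47.4, 42.9] 279.5 208.9
tower_top 0.69 [255.3, 184.9, 62.1, 62.5] 288.6 222.2
cartridge 0.6 [297.1, 199.4, 10.4, 11.0] 303.0 206.1
cartridge 0.21 [264.2, 185.5, 38.1, 41.9] 278.1 209.8
seal 0.53 [304.7, 183.1, 3.1, 18.7] 304.2 194.7
beaker 0.85 [226.6, 235.6, 34.0, 43.0] 242.5 256.7
reagent 0.63 [351.9, 233.5, 34.9, 55.3] 369.4 262.6
wash 0.83 [120.9, 161.1, 23.9, 40.3] 131.1 183.2
rack 0.57 [155.1, 238.3, 56.4, 32.1] 182.1 253.1
timer 0.67 [255.6, 189.6, 14.8, 11.7] 261.5 193.9
timer 0.55 [189.4, 188.8, 23.1, 37.6] 201.1 210.4
tape 0.76 [349.5, 183.8, 18.4, 24.4] 359.6 197.1
tipbox 0.59 
[... 524 characters left out ...]
.9, 67.6, 63.4] 217.3 192.5
cartridge 0.26 [111.4, 128.9, 31.3, 31.8] 126.5 144.6
seal 0.43 [240.8, 238.5, 25.5, 20.7] 254.8 246.6
beaker 0.89 [229.8, 102.1, 28.0, 31.8] 242.5 116.3
beaker 0.32 [133.3, 258.7, 26.0, 28.6] 147.0 274.6
reagent 0.87 [112.0, 128.1, 28.8, 32.1] 126.6 144.3
wash 0.97 [384.0, 187.4, 36.6, 20.2] 400.7 197.6
rack 0.81 [277.6, 101.1, 52.3, 39.1] 302.3 120.9
timer 0.73 [302.1, 172.2, 15.1, 14.6] 310.9 178.9
timer 0.63 [182.5, 168.5, 67.1, 61.2] 217.0 192.7
timer 0.53 [241.9, 239.3, 21.3, 17.9] 254.9 246.8
tape 0.79 [131.4, 258.8, 27.6, 29.4] 146.1 274.5
tipbox 0.9 [83.1, 194.7, 50.8, 37.2] 110.3 213.8
[ 9.90985487e-01  1.33969262e-01 -9.55430455e-06 -4.39723325e-05] 1.5
```

View pics/s0.png

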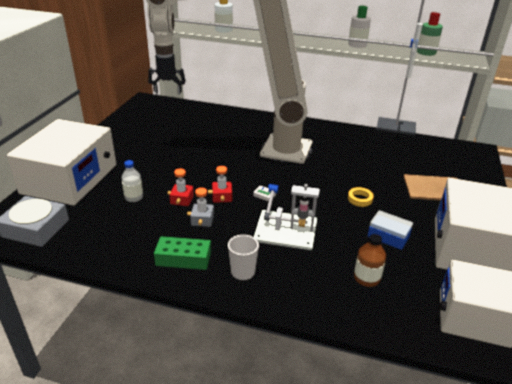

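View pics/t0.png

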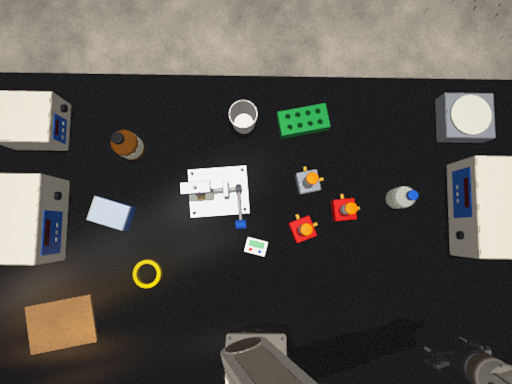

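The grey vent shows at top px (306,181) with its orange head at about (312,179). The two look-alikes are red, at (303,229) and (345,209). The station plate is at (218,191). The lever points toward the robot, with the blue handle at (240,224) and the timer close by at (256,246).

```bash
python3 - <<'E'
from h import *
from scipy.optimize import least_squares
t=cv2.imread('pics/t0.png'); s=cv2.imread('pics/s0.png')
def cen(im,lo,hi,box):
    x0,y0,x1,y1=box; m=cv2.inRange(cv2.cvtColor(im[y0:y1,x0:x1],cv2.COLOR_BGR2HSV),lo,hi)
    n,l,st,c=cv2.connectedComponentsWithStats(m); i=1+st[1:,4].argmax(); return c[i]+[x0,y0],st[i]
o=cen(t,(5,150,120),(22,255,255),(300,165,325,195)); os=cen(s,(5,150,100),(22,255,255),(190,183,212,203))
b=cen(t,(100,120,60),(130,255,255),(230,215,250,232)); bs=cen(s,(100,120,60),(130,255,255),(262,180,285,196))
print(o,os,b,bs)
P=ray('top',o[0],.125); print('plunger top',P, 'scene px',px('scene',P), 'from scene',ray('scene',os[0],.118))
H=ray('top',b[0],.075); print('handle',H,px('scene',H),ray('scene',bs[0],.075))
# plate corners
m=cv2.inRange(t[150:230,170:262],(150,150,150),(255,255,255))
def mod(p):
    c,s_=np.cos(p[2]),np.sin(p[2]); L=np.array([[80,90],[80,-105],[-80,-105],[-80,90]])/1e3
    return np.c_[p[0]+c*L[:,0]-s_*L[:,1],p[1]+s_*L[:,0]+c*L[:,1],np.full(4,.015)]
C=np.array([[189,169],[247,166],[250,214],[191,217]],float)
r=least_squares(lambda p:(px('top',mod(p))-C).ravel(),[.5,.1,0]); print(r.x,np.round(r.fun,1))
v=cv2.resize(t[140:260,170:330],(800,600),interpolation=cv2.INTER_CUBIC)
for q in px('top',np.r_[mod(r.x),[P],[H]]): cv2.circle(v,tuple(int(a) for a in ((q-[170,140]+.5)*5)),3,(255,0,255),-1)
cv2.imwrite('pics/v.png',v)
E
```

```text
(array([313.15441176, 177.95588235]), array([  6,   7,  18,  13, 136], dtype=int32)) (array([201.93913043, 191.44347826]), array([  5,   4,  17,  10, 115], dtype=int32)) (array([240.5462963 , 223.88888889]), array([  5,   4,  12,  10, 108], dtype=int32)) (array([273.11111111, 186.98611111]), array([ 6,  3, 11, 10, 72], dtype=int32))
plunger top [ 0.58032348 -0.16676874  0.125     ] scene px [[200.02915977 189.69238573]] from scene [ 0.57860781 -0.16087982  0.118     ]
handle [0.44056617 0.05080987 0.075     ] [[272.58205025 191.09207972]] [0.41492822 0.04603355 0.075     ]
[0.54594669 0.13136036 0.06766679] [-0.5 -0.2  0.7 -0.4  0.3  0.1 -0.5  0.4]
```

View pics/v.png

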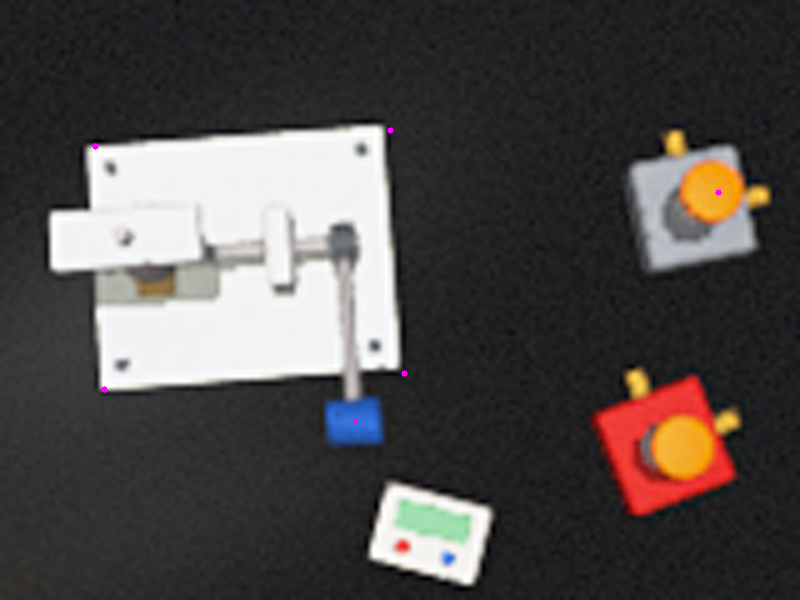

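The overlay shows my plate corners about 1 px to the right, and the orange centroid shifted by the brass spout. The true corners are at crop px (87,147), (384,125), (401,368) and (100,390), and the head centre is at (712,191). I'll refine both.

```bash
python3 - <<'E'
from h import *
from scipy.optimize import least_squares
def T(p,L):
    L=np.atleast_2d(L)/1e3; c,s_=np.cos(p[2]),np.sin(p[2])
    return np.c_[p[0]+c*L[:,0]-s_*L[:,1],p[1]+s_*L[:,0]+c*L[:,1],L[:,2]]
L=[[80,90,15],[80,-105,15],[-80,-105,15],[-80,90,15]]
C=np.array([[87,147],[384,125],[401,368],[100,390]])/5+[169.5,139.5]
r=least_squares(lambda p:(px('top',T(p,L))-C).ravel(),[.5,.1,0]); p=r.x; print(p,np.round(r.fun,1))
P=ray('top',np.array([712,191])/5+[169.5,139.5],.123); print('plunger',P)
for q in (0,.09,.18):
    a=.171+q; h=T(p,[-120*np.cos(a),-75,50+120*np.sin(a)]); print(q,h,px('top',h),px('scene',h))
print('stem',px('top',T(p,[0,45,197])), 'seen',np.array([123,237])/5+[169.5,139.5])
print('pivot',T(p,[0,-75,50]),'up',T(p,[0,-75,170]))
o=bot.get_obs(); M=R.from_quat(o['tool_rot']).as_matrix(); print(M.round(3)); d=P-o['eef_pos']; d[2]=.127+.008+.01-o['eef_pos'][2]
print('delta tool mm to 10mm+ above plunger',M.T@d*1e3)
E
```

```text
[0.54738365 0.13515228 0.08501445] [ 0.1 -0.1 -0.2  0.2 -0.1 -0.   0.2 -0.1]
plunger [ 0.58131204 -0.16330291  0.123     ]
0 [[0.43592931 0.05038231 0.07042014]] [[240.70393992 225.40202096]] [[272.73845762 191.42134995]]
0.09 [[0.43823487 0.05057879 0.08096562]] [[240.5524894  224.63180547]] [[272.76291369 189.34191925]]
0.18 [[0.4414755  0.05085496 0.09126044]] [[240.37955637 223.54133355]] [[272.73886703 187.44764575]]
stem [[193.76437103 186.07481782]] seen [194.1 186.9]
pivot [[0.55375205 0.06042315 0.05      ]] up [[0.55375205 0.06042315 0.17      ]]
[[ 0.964  0.266 -0.   ]
 [ 0.266 -0.964  0.   ]
 [-0.    -0.    -1.   ]]
delta tool mm to 10mm+ above plunger [ 517.06866932 -188.17578583   94.3002431 ]
```

>>> {"op": "move_arm", "data": {"deltas": [[0, 0, 0, 0, 0, 0, 5.3], [0, 0, 0, 0, 0, 0, 5.3], [0, 34, -20, 0, 0, 0, 0], [0, 34, -20, 0, 0, 0, 0], [0, 34, -20, 0, 0, 0, 0], [0, 34, -20, 0, 0, 0, 0], [0, 34, -20, 0, 0, 0, 0], [0, 34, -20, 0, 0, 0, 0], [0, 34, -20, 0, 0, 0, 0]]}}

```text
clock: 2.25
eef_pos: [0.3596, -0.3213, 0.2395]
tool_rot: [0.999, 0.042, 0.0, 0.0]
ft_force: [0.5, -0.7, 0.7]
grip_width: -0.0003
grasp_force: 0.0
```

>>> {"op": "move_arm", "data": {"deltas": [[0, 34, -20, 0, 0, 0, 0], [0, 34, -20, 0, 0, 0, 0], [0, 34, -20, 0, 0, 0, 0], [0, 34, -20, 0, 0, 0, 0], [0, 34, -20, 0, 0, 0, 0], [0, 20, -12, 0, 0, 0, 0], [0, 0, 0, 0, 0, 0, 0]]}}

```text
clock: 2.83
eef_pos: [0.5418, -0.1918, 0.2385]
tool_rot: [0.999, 0.045, 0.001, -0.001]
ft_force: [-0.1, -1.0, -0.6]
grip_width: -0.0004
grasp_force: 0.0
```

```bash
python3 - <<'E'
from h import *
o=bot.get_obs(); M=R.from_quat(o['tool_rot']).as_matrix(); print(M.round(3))
w=shot('wrist','w1'); 
print(o['eef_pos'],M.T@(np.array([.5813,-.1633,.125])-o['eef_pos'])*1e3)
print(px('wrist',[[.5813,-.1633,.125],o['eef_pos']]))
m=cv2.inRange(cv2.cvtColor(w,cv2.COLOR_BGR2HSV),(5,150,100),(22,255,255))
n,l,st,c=cv2.connectedComponentsWithStats(m)
for i in range(1,n):
    if st[i,4]>40: print(st[i],c[i],ray('wrist',c[i],.125))
for d in bot.outline_of('plunger_top','wrist'): print(d['conf'],d['rect'])
E
```

```text
[[ 0.996  0.09   0.001]
 [ 0.09  -0.996  0.001]
 [ 0.001 -0.001 -1.   ]]
[ 0.54181403 -0.19177061  0.23851819] [ 41.71437529 -24.7056331  113.60299526]
[[224.35504834 136.8215311 ]
 [253.81447638 251.78713013]]
[204 114  45  45 647] [226.49149923 142.55795981] [ 0.57676544 -0.16531302  0.125     ]
[ 324  223   43   41 1382] [345.21418234 243.25036179] [ 0.49429559 -0.27879333  0.125     ]
[189 272  28  13 201] [203.039801   277.14427861] [ 0.44706178 -0.15053132  0.125     ]
0.77 [322.8, 220.3, 45.0, 42.9]
0.7 [207.5, 114.2, 42.5, 43.7]
```

View pics/w1.png

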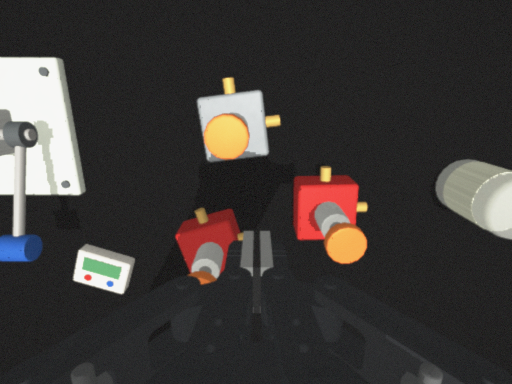

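The grey vent's head is at wrist px (226,136), right where I predicted it (224,137). I'll press it now.

>>> {"op": "move_arm", "data": {"deltas": [[0, 31, -18, 0, 0, 0, 0], [0, 10.5, -6, 0, 0, 0, 0], [0, 0, 0, 38, 0, 0, 0], [0, 0, 0, 38, 0, 0, 0], [0, 0, 0, 20, 0, 0, 0], [0, 0, 0, 12, 0, 0, 0], [0, 0, 0, 8, 0, 0, 0], [0, 0, 0, 4, 0, 0, 0], [0, 0, 0, 0, 0, 0, 0]]}}

```text
clock: 3.68
eef_pos: [0.5758, -0.1685, 0.1196]
tool_rot: [0.999, 0.041, -0.001, -0.0]
ft_force: [-4.2, 0.4, 7.2]
grip_width: 0.0002
grasp_force: 3.1
```

>>> {"op": "move_arm", "data": {"deltas": [[0, 2, -1, 2, 0, 0, 0], [0, 0, 0, 2, 0, 0, 0], [0, 0, 0, 0, 0, 0, 0], [0, 0, 0, 0, 0, 0, 0]]}}

```text
clock: 4.02
eef_pos: [0.5793, -0.1679, 0.1181]
tool_rot: [0.999, 0.041, 0.001, 0.001]
ft_force: [-4.6, -0.3, 8.0]
grip_width: 0.0003
grasp_force: 3.9
```

>>> {"op": "move_arm", "data": {"deltas": [[0, 0, 0, 2.5, 0, 0, 0], [0, 0, 0, 0, 0, 0, 0], [0, 0, 0, 0, 0, 0, 0]]}}

```text
clock: 4.27
eef_pos: [0.5794, -0.168, 0.1179]
tool_rot: [0.999, 0.041, 0.002, 0.001]
ft_force: [-8.5, 1.7, 18.8]
grip_width: -0.0001
grasp_force: 9.2
```

```bash
python3 - <<'E'
from h import *
s=shot('scene','s1'); cv2.imwrite('pics/s1c.png',cv2.resize(s[150:250,150:330],(720,400),interpolation=cv2.INTER_CUBIC))
o=bot.get_obs();print(o['eef_pos'],o['ft_force'])
E
```

```text
[ 0.57939351 -0.1680086   0.11795056] [-8.14182804  0.93287525 18.96384732]
```

View pics/s1c.png

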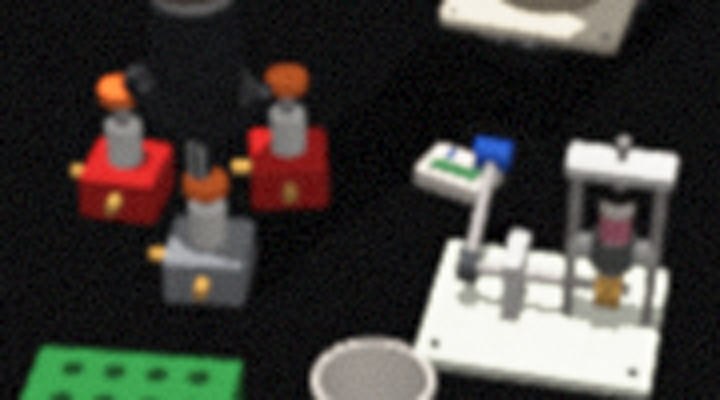

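The scene shows the grey vent's head (205,185 in the crop) seated on its neck under the fingers. The force jumped from 8 to 19 N with no further travel, so it is on its stop. Next I retreat and go above the handle.

>>> {"op": "move_arm", "data": {"deltas": [[0, 0, 0, -20, 0, 0, 0], [0, 0, 0, -38, 0, 0, 0], [0, 0, 0, -38, 0, 0, 0], [0.8, 0, 0, -22, 0, 0, 0], [0.8, -17, -33, 0, 0, 0, 0], [0.8, -17, -33, 0, 0, 0, 0], [0.8, -17, -33, 0, 0, 0, 0], [0.8, -17, -33, 0, 0, 0, 0], [0.8, -17, -33, 0, 0, 0, 0], [0.8, 0, 0, 0, 0, 0, 0]]}}

```text
clock: 5.15
eef_pos: [0.4778, -0.0058, 0.2322]
tool_rot: [0.999, 0.044, 0.0, -0.001]
ft_force: [-0.9, -0.7, -0.9]
grip_width: 0.068
grasp_force: 0.0
```

```bash
python3 - <<'E'
from h import *
o=bot.get_obs(); M=R.from_quat(o['tool_rot']).as_matrix(); print(M.round(3),o['grip_width'],o['eef_pos'])
w=shot('wrist','w2'); shot('scene','s2')
m=cv2.inRange(cv2.cvtColor(w,cv2.COLOR_BGR2HSV),(100,120,50),(130,255,255))
n,l,st,c=cv2.connectedComponentsWithStats(m)
for i in range(1,n):
    if st[i,4]>40: print(st[i],c[i],ray('wrist',c[i],.09))
H=np.array([.440,.0508,.0868]);print(px('wrist',H),M.T@(H-o['eef_pos'])*1e3)
E
```

```text
[[ 0.996  0.088  0.   ]
 [ 0.088 -0.996  0.002]
 [ 0.001 -0.002 -1.   ]] 0.0679666397135971 [ 0.4778401  -0.00575406  0.23222705]
[ 176  194   38   29 1037] [194.68563163 208.30568949] [0.44696834 0.04890921 0.09      ]
[[193.23782832 213.51038276]] [-32.78936149 -59.38518721 145.52497636]
```

View pics/w2.png

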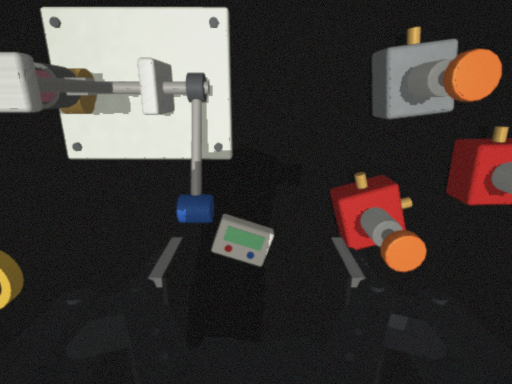

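The blue barrel is at wrist px (195,208) against a predicted (193,213), so it sits about 4 mm further ahead. It's clear of the timer at (243,240), so I align and descend.

>>> {"op": "move_arm", "data": {"deltas": [[0.8, -14.5, -29.5, 0, 0, 0, 0], [0.8, -14.5, -29, 0, 0, 0, 0], [0.8, 0, 0, 38, 0, 0, 0], [0.8, 0, 0, 38, 0, 0, 0], [0.8, 0, 0, 24, 0, 0, 0], [0.8, 0, 0, 0, 0, 0, 0]]}}

```text
clock: 5.75
eef_pos: [0.4449, 0.0403, 0.1266]
tool_rot: [0.999, 0.044, -0.004, -0.002]
ft_force: [-0.8, -0.1, -0.1]
grip_width: 0.0683
grasp_force: 0.0
```

```bash
python3 - <<'E'
from h import *
o=bot.get_obs(); M=R.from_quat(o['tool_rot']).as_matrix(); print(M.round(3),o['eef_pos'])
w=shot('wrist','w3')
m=cv2.inRange(cv2.cvtColor(w,cv2.COLOR_BGR2HSV),(100,120,50),(130,255,255))
n,l,st,c=cv2.connectedComponentsWithStats(m)
for i in range(1,n):
    if st[i,4]>40: print(st[i],c[i],ray('wrist',c[i],.09))
H=np.array([.444,.0505,.09]);print(px('wrist',H),M.T@(H-o['eef_pos'])*1e3)
E
```

```text
[[ 0.996  0.088 -0.008]
 [ 0.088 -0.996  0.003]
 [-0.008 -0.004 -1.   ]] [0.44486086 0.04034533 0.12662652]
[ 210  203   55   46 2377] [236.97265461 225.98443416] [0.44366001 0.05271021 0.09      ]
[296 280   9   9  64] [299.9375  283.96875] [0.40503859 0.00771646 0.09      ]
[[240.51955489 225.78053585]] [  0.33794747 -10.0533883   36.66299726]
```

View pics/w3.png

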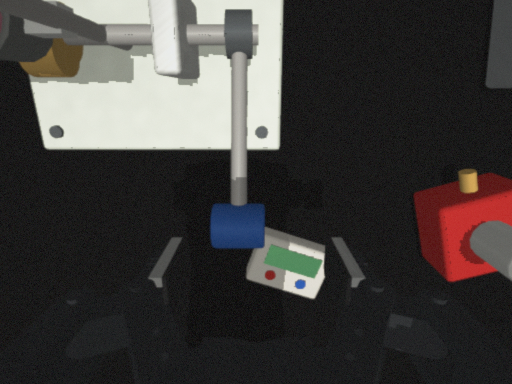

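The barrel is at px (237,226) and the fingers' midline is about 12 mm to the right of it. I shift over, descend and close.

>>> {"op": "move_arm", "data": {"deltas": [[0.8, 0, -11.5, 8, 0, 0, 0], [0.8, 0, 0, 25, 0, 0, 0], [0.8, 0, 0, 14, 0, 0, 0], [0.8, 0, 0, 0, 0, 0, 0], [0, 0, 0, 0, 0, 0, 0], [0, 0, 0, 0, 0, 0, 0], [0, 0, 0, 0, 0, 0, 0], [0, 0, 0, 0, 0, 0, 0], [0, 0, 0, 0, 0, 0, 0]]}}

```text
clock: 6.55
eef_pos: [0.4482, 0.0518, 0.0857]
tool_rot: [0.999, 0.051, 0.001, -0.01]
ft_force: [-3.3, 15.4, 1.2]
grip_width: 0.0308
grasp_force: 59.3
```

```bash
python3 - <<'E'
from h import *
o=bot.get_obs(); M=R.from_quat(o['tool_rot']).as_matrix(); print(M.round(3),o['eef_pos'],o['grip_width'],o['grasp_force'],o['ft_force'])
piv=np.array([.5538,.0604,.05]); X=np.array([.9964,.0849,0])
G=o['eef_pos']-.011*M[:,2]; d=G-piv; print('grasp rel x,z',d@X,d[2],np.hypot(d@X,d[2]),np.arctan2(d[2],-d@X))
s=shot('scene','s3'); w=shot('wrist','w4')
cv2.imwrite('pics/c4.png',np.hstack([cv2.resize(s[160:250,240:330],(400,400),interpolation=cv2.INTER_CUBIC),w[92:384:,56:456]][:1]+[cv2.resize(w,(400,300))[:,:]] ) if 0 else np.vstack([cv2.resize(s[160:250,240:330],(300,300),interpolation=cv2.INTER_CUBIC),cv2.resize(w,(400,300))[:,50:350]]))
E
```

```text
[[ 0.995  0.102  0.002]
 [ 0.101 -0.995  0.021]
 [ 0.004 -0.02  -1.   ]] [0.44819881 0.0518094  0.08572012] 0.03082728131725049 59.326069951057434 [-3.25819259 15.38724693  1.18015739]
grasp rel x,z -0.1059864165549947 0.04671774675578136 0.11582602624672131 0.41516849926605526
```

View pics/c4.png

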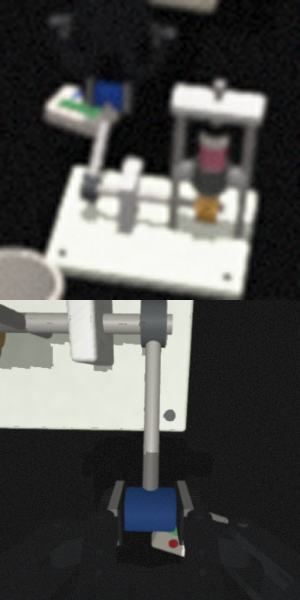

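The scene and wrist views show the barrel held between the pads by its flat ends, opening 31 mm, bar pointing at the shaft. I'll swing the first part of the arc and check the forces.

>>> {"op": "move_arm", "data": {"deltas": [[0, 2, -1, -5, 0, 0, 0], [0, 2.5, 0, -6, 0, 0, 0], [0, 7, 0, -12.5, 0, 0, 0], [0, 8.5, 0, -11.7, 0, 0, 0], [0, 0, 0, 0, 0, 0, 0]]}}

```text
clock: 7.07
eef_pos: [0.4697, 0.0538, 0.1216]
tool_rot: [0.999, 0.051, 0.002, -0.01]
ft_force: [1.9, 14.9, -6.1]
grip_width: 0.0308
grasp_force: 60.9
```

```bash
cat > g.py <<'E'
from h import *
o=bot.get_obs(); M=R.from_quat(o['tool_rot']).as_matrix(); print(M.round(3),o['eef_pos'],o['grip_width'],o['grasp_force'],o['ft_force'],o['clock'])
piv=np.array([.5538,.0604,.05]); X=np.array([.9964,.0849,0])
G=o['eef_pos']-.011*M[:,2]; d=G-piv; print('grasp rel x,z',d@X,d[2],'y',d@[-.0849,.9964,0],np.hypot(d@X,d[2]),np.arctan2(d[2],-d@X))
E
python3 g.py
```

```text
[[ 0.995  0.102  0.003]
 [ 0.102 -0.995  0.02 ]
 [ 0.005 -0.019 -1.   ]] [0.46966479 0.05376121 0.12164929] 0.030753763739658428 60.94929277896881 [ 1.89493036 14.91854143 -6.08360768] 7.0667
grasp rel x,z -0.08445031481561636 0.08264706935086065 y 0.00031390674637125134 0.11816257336713128 0.7746069982473622
```

>>> {"op": "move_arm", "data": {"deltas": [[0, 9.8, 0, -10.5, 0, 0, 0], [0, 11, 0, -9.3, 0, 0, 0], [0, 12, 0, -7.9, 0, 0, 0], [0, 12.9, 0, -6.4, 0, 0, 0], [0, 13.5, 0, -4.8, 0, 0, 0], [0, 0, 0, 0, 0, 0, 0]]}}

```text
clock: 7.57
eef_pos: [0.5246, 0.0586, 0.1571]
tool_rot: [0.999, 0.051, -0.003, -0.009]
ft_force: [-4.2, 12.0, -6.6]
grip_width: 0.0304
grasp_force: 61.2
```

```bash
python3 g.py; python3 - <<'E'
from h import *
s=shot('scene','s5'); w=shot('wrist','w5')
cv2.imwrite('pics/c5.png',np.hstack([cv2.resize(s[160:250,240:330],(400,400),interpolation=cv2.INTER_CUBIC),cv2.resize(w,(533,400))[:,66:466]]))
E
```

```text
[[ 0.995  0.101 -0.007]
 [ 0.101 -0.995  0.018]
 [-0.005 -0.018 -1.   ]] [0.52462237 0.05864284 0.15712679] 0.03038267204115109 61.15414202213287 [-4.19382846 11.96028946 -6.56958942] 7.5667
grasp rel x,z -0.029159676903358057 0.1181247966855788 y 0.0005266098148523188 0.12167067990735304 1.3287800048779599
```

View pics/c5.png

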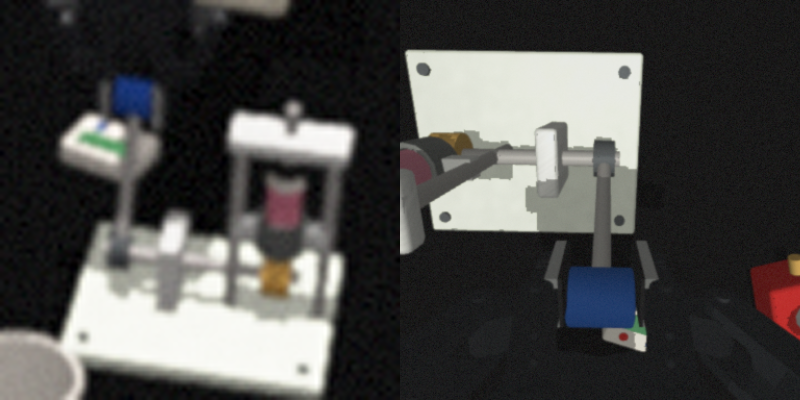

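The fingers hold the barrel and the lever is about 0.29 rad short of upright. A fit to the arc puts the handle at x −35, z +115 mm from the pivot. I'll finish the swing gently.

>>> {"op": "move_arm", "data": {"deltas": [[0, 12, 0, -2.8, 0, 0, 0], [0, 12, 0, -1.6, 0, 0, 0], [0, 10, 0, -0.6, 0, 0, 0], [0, 0, 0, 0, 0, 0, 0], [0, 0, 0, 0, 0, 0, 0]]}}

```text
clock: 8.08
eef_pos: [0.5566, 0.0615, 0.1617]
tool_rot: [0.999, 0.05, -0.004, -0.009]
ft_force: [-6.5, 10.1, -5.3]
grip_width: 0.03
grasp_force: 59.8
```

```bash
python3 g.py; python3 - <<'E'
from h import *
s=shot('scene','s6'); w=shot('wrist','w6')
cv2.imwrite('pics/c6.png',np.hstack([cv2.resize(s[160:250,240:330],(400,400),interpolation=cv2.INTER_CUBIC),cv2.resize(w,(533,400))[:,66:466]]))
E
```

```text
[[ 0.995  0.101 -0.009]
 [ 0.101 -0.995  0.017]
 [-0.008 -0.018 -1.   ]] [0.55655788 0.06152597 0.16168985] 0.03002299879635963 59.79880311526358 [-6.45193416 10.11019613 -5.31466789] 8.0833
grasp rel x,z 0.0029311619927715814 0.12268782585981604 y 0.0006957237096124774 0.1227228353846032 1.594683003977879
```

View pics/c6.png

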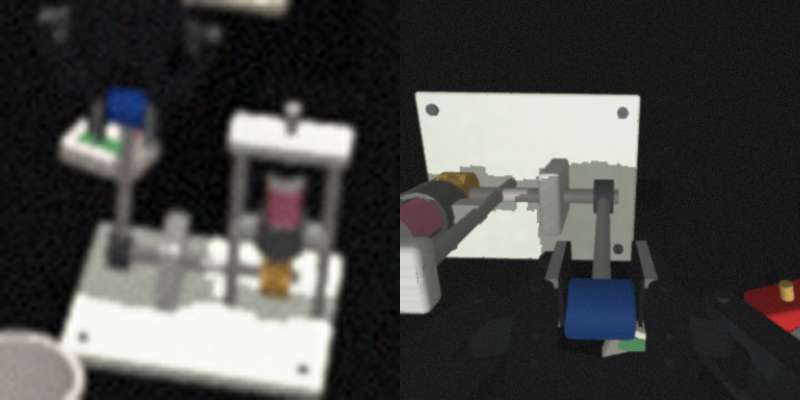

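The barrel is held and the lever looks upright. I'll check the angle numerically from the blue blob, and confirm the plunger is up.

```bash
python3 - <<'E'
from h import *
def blob(im,lo,hi,b):
    x0,y0,x1,y1=b; m=cv2.inRange(cv2.cvtColor(im[y0:y1,x0:x1],cv2.COLOR_BGR2HSV),lo,hi); n,l,st,c=cv2.connectedComponentsWithStats(m); i=1+st[1:,4].argmax(); return c[i]+[x0,y0],st[i,4]
for f in('s0','s5','s6'):
    s=cv2.imread(f'pics/{f}.png'); print(f,blob(s,(100,120,50),(130,255,255),(258,172,285,197)),blob(s,(3,150,80),(22,255,255),(190,183,212,203)))
for q in (.16,1.1,1.23,1.3,1.4,1.5,1.57):
    a=q+.171; x=-.12*np.cos(a); print(q,px('scene',[.5538+.9964*x,.0604+.0849*x,.05+.12*np.sin(a)]))
for f,z in (('up',.118),('down',.103)): print(f,px('scene',[.5813,-.1633,z]))
E
```

```text
s0 (array([273.19480519, 186.93506494]), np.int32(77)) (array([201.96031746, 191.45238095]), np.int32(126))
s5 (array([269.21518987, 181.2278481 ]), np.int32(79)) (array([201.96031746, 191.45238095]), np.int32(126))
s6 (array([268.05797101, 183.17391304]), np.int32(69)) (array([201.96031746, 191.43650794]), np.int32(126))
0.16 [[272.73911541 187.85772426]]
1.1 [[269.75180441 181.95732643]]
1.23 [[268.98481362 183.53208122]]
1.3 [[268.54712154 184.62765835]]
1.4 [[267.8971494  186.48496352]]
1.5 [[267.2242746  188.67273735]]
1.57 [[266.74354463 190.39069547]]
up [[200.97048789 191.74723602]]
down [[201.15031506 195.38643099]]
```

The plunger is back up (its pixel matches the start). The lever estimates are 1.27–1.44 rad, so I nudge 4 mm forward to centre it, then hold.

>>> {"op": "move_arm", "data": {"deltas": [[0, 2, 0, 0, 0, 0, 0], [0, 2, 0, 0, 0, 0, 0], [0, 0, 0, 0, 0, 0, 0], [0, 0, 0, 0, 0, 0, 0], [0, 0, 0, 0, 0, 0, 0], [0, 0, 0, 0, 0, 0, 0], [0, 0, 0, 0, 0, 0, 0], [0, 0, 0, 0, 0, 0, 0]]}}

```text
clock: 8.85
eef_pos: [0.5593, 0.0619, 0.1617]
tool_rot: [0.999, 0.051, -0.005, -0.009]
ft_force: [-7.8, 8.9, -4.5]
grip_width: 0.0298
grasp_force: 59.3
```

```bash
python3 g.py; python3 -c "
from h import *
s=shot('scene','s7')
def f(s):
    m=cv2.inRange(cv2.cvtColor(s[172:197,258:285],cv2.COLOR_BGR2HSV),(100,100,30),(130,255,255)); y,x=np.nonzero(m); return x.mean()+258,y.mean()+172,x.size
for n in ('s0','s6','s7'): print(n,f(cv2.imread(f'pics/{n}.png')))
a=cv2.imread('pics/s0.png');
def st(s): g=s[175:215,300:309].astype(float).mean((1,2)); return g
from scipy.ndimage import shift
# stem top rows
print(st(a)[5:16].round()); print(st(s)[5:16].round())"
```

```text
[[ 0.995  0.102 -0.011]
 [ 0.103 -0.995  0.016]
 [-0.009 -0.018 -1.   ]] [0.55926912 0.06188269 0.16168095] 0.02979759214372055 59.31616441346705 [-7.77040292  8.92948815 -4.54010253] 8.85
grasp rel x,z 0.005681330742314802 0.12267878533591904 y 0.000822173806220894 0.12281026785452459 1.6170738833567366
s0 (np.float64(273.2717391304348), np.float64(187.08695652173913), 92)
s6 (np.float64(268.037037037037), np.float64(182.9506172839506), 81)
s7 (np.float64(267.9404761904762), np.float64(183.23809523809524), 84)
[ 15.  15.  15.  32.  63.  91. 124. 170. 199. 212. 229.]
[ 15.  14.  31.  63.  76.  81. 115. 170. 200. 212. 229.]
```

The seal stem has risen about 1 px (≈4 mm), so the cartridge is clamped. The kinematic angle is about 1.40 rad.

```bash
python3 -c "
from workcell import bot
print(bot.job_done())"
```

```text
the job is handed in; nothing more can be done
None
```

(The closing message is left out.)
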